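# Set the dial of the cigar-trimming jig to its long scale line

### The job

The big flat dial of the cigar-trimming jig sets the cutting length. Put a fingertip into the dial's round finger pocket and push the dial round, either way, until the index bar on the dial lines up with the one long line on the white scale ring, then take the hand away. Leave the jar, the wooden mould, the hole gauge and the weight where they stand.

Things in the scene. Friction and masses are not known exactly. Their poses are not given: they have to be found in the camera images.
- jig: Jig fixed to the bench: wooden bed plate 216 (its x) x 438 (its y, from -108 to +330) x 16 mm. Origin on the bench under the dial's axis, z up. Dial and scale ring lie round the origin, their flat tops both 34 mm above the bench. At the +y end, from y = 114 mm, a trough 34 mm high; over it, at y = 215 mm, a blade bridge 86 mm high. Place and yaw vary.
- dial (a joint): Angle of the dial, rad, growing anticlockwise from above; at 0 the index bar points along the jig's +x. A flat metal disc 128 mm in diameter, turning about the vertical through the jig's origin, over a full turn either way. It does not spring back and stays where it is left: friction holds it with about 0.1 N m (3 N at the pocket).
- dial_index (a point): Outer end of the index bar, a black bar 34 x 4 mm lying radially on the dial's top, the only bar on it. The point is 65 mm from the axis, 34 mm above the bench; its x axis points radially outward, along the bar.
- pocket (a point): Centre of the mouth of the finger pocket, a round recess 50 mm in diameter, 14 mm deep, with upright walls, in the dial's top, opposite the index bar. The point is 35 mm from the dial's axis, 34 mm above the bench (floor 20 mm), and turns with the dial. Closed fingers fit in with some play and push the dial round by the pocket's wall.
- long_line (a point): Target: inner end of the long line (32 x 4 mm, black, radial) on the white scale ring (inner diameter 132, outer 208 mm) fixed round the dial; its other 23 lines, every 15 degrees, are short (10 mm). The point is 65 mm from the axis, 34 mm above the bench: it meets the dial_index point when lined up; x axis outward. The ring's angle varies.
- paste_jar: Bystander: closed brown glass jar, 68 mm in diameter, 75 mm tall, upright; origin under its centre. Stands loose beside the jig.
- mould: Bystander: closed wooden mould block, 75 x 200 x 54 mm tall, origin under its centre, loose.
- ring_gauge: Bystander: flat wooden gauge with three holes, 50 x 130 x 12 mm, origin under its centre, loose.
- weight: Bystander: round dark steel weight with a knob, 64 mm in diameter, 46 mm tall, origin under its centre, loose.

How it is judged:
At the end, for the whole second after the job is handed in: The outer end of the dial's index bar is within 3.5 mm (about 3 degrees) of the inner end of the long scale line, and the dial is at rest (distance between dial_index and long_line below 0.0035 m and velocity of joint dial between -0.05 and 0.05 rad/s); the robot touches nothing.
It fails at once if the jar is moved more than 20 mm or lifted (distance of paste_jar from where it was at the start of the episode above 0.02 m).
It fails at once if the mould is moved more than 20 mm or lifted (distance of mould from where it was at the start of the episode above 0.02 m).
It fails at once if the hole gauge is moved more than 20 mm or lifted (distance of ring_gauge from where it was at the start of the episode above 0.02 m).
It fails at once if the weight is moved more than 20 mm or lifted (distance of weight from where it was at the start of the episode above 0.02 m).
It also fails if it takes over 51 s, if anything falls off the work surface, if the arm or the gripper's body presses on something with over 40 N, if the wrist force passes 120 N, or if a joint passes its speed limit or range.

### The arm

A 6-joint arm with a two-finger parallel gripper is mounted at the origin on the work surface. World frame = base frame: x ahead of the robot, y to its left, z up, the work surface at z = 0. Lengths are in m, angles in rad, forces in N, time in s.
With the tool pointing down it reaches from about 0.275 to 0.75 m from the base axis. Payload 10.2 kg.
Tool frame: the origin (TCP) lies at the very end of the fingers, on their centre line; the grasp point (between the pads) lies 19 mm behind it; x points along the fingers, y is the direction in which the jaws open and shut, and the axes are right-handed (so a half turn about x gives the same grasp; the last joint's range is limited). The gripper opens to 88 mm and grips with 3 to 60 N. Pads are 18 mm wide; open, the fingers measure 123 mm over their backs; the gripper's body (75 mm by 187 mm) begins 45 mm behind the grasp point.
Start: joints at [1.084, 0.313, 1.498, -0, 1.331, -0.223], TCP at [0.137, 0.507, 0.239] pointing down, gripper open.
Joint ranges: [-2.94, 2.94], [-0.97, 2.17], [0.19, 2.56], [-1.23, 4.37], [0.02, 3.11], [-2.88, 2.88]. Speed limits (rad/s): [2.39, 2.39, 3.01, 3.14, 3.14, 3.14].

### API

Orientations are given as a rotation vector (axis times angle).
In Python, from workcell import env gives the robot as it stands.
- The arm moves only by the tool play_rows, never from a script. Its argument "steps" is a list that holds one entry, the list of rows, each a list of 7 numbers: the shift along the tool's x, y, z each as a share of 15 cm, from -1 to 1, then the turn, a rotation vector about the tool's x, y, z each as a share of 90 degrees, from -1 to 1, then the opening, from -1 (shut) to 1 (fully open), so that 0 is half open. A call has 1 to 12 rows; each row shifts and turns the pose as measured when the row begins, along the tool's axes as they then stand; what a row does not reach is not made up. A row lasts 1/8 s, in which the tool goes at most 62.5 mm and 10.7 degrees, less where a joint would pass 70% of its speed; a pose out of reach is approached as far as the arm can. A call with a number of a shift or a turn outside -1 to 1 is refused whole. A call with a gripper value outside its range is refused whole. The fingers move at their own pace and stop on an object; "grip_force" is the grip in N (left out, the last holds). Time passes only in rows, so rows that do not move let the fingers close. It gives the time, the measured TCP pose, the force and the opening at its end, in the units of the state.
- env.get_obs(): the state, without advancing time (a new reading comes with each control period).
- env.grab_frame(name): name is "scene" or "top" or "wrist"; returns the picture (420x560x3 uint8, blue, green, red); there is no depth.
- env.calibration(name): a dict with "fx", "fy", "cx", "cy" (pixels), "camera_from_world" (4x4, takes a point from world to camera coordinates). Camera axes: x right, y down, z forward; pixel columns grow to the right and rows downward; lengths in m; the calibration is good to about 2 mm. The wrist camera is an equidistant fisheye: a pixel r from the principal point sees the ray r / f radians off the axis. A picture is of the moment at which its call begins: read the wrist's pose just before it. calibration takes no time and is no camera call; for the wrist camera it gives the pose at the moment of the call.
- env.close_job(): hands the job in, once; it reports no verdict.
Trained networks look in the newest picture that a camera, given by its name, has taken for a name from the list of things; names that differ only in an ending like _2 or _b are one class to them, and where a whole thing is asked for, a point or a joint stands for the part that bears it (a point fixed in the world has none). Each returns a list of dicts, best first, with "p" (0 to 1); they miss things now and then, are a little off and sometimes report something else, mostly with a low value. They report only what shows in the picture. A call takes as long as a camera call.
- env.find_in(camera, query): "location" ([column, row] in pixels, amid what is visible of it).
- env.trace(camera, query): "mask" (420x560 bool, what is visible of it) and "location" ([column, row] in pixels, amid what is visible of it).
The state is a dict: "time_s": time; "joint_positions": joint angles; "dq": joint speeds; "joint_efforts": joint torques, N m; "ee_pos": TCP position; "tcp_rot": TCP orientation; "force": force on the tool from outside, world axes, zero at the start; "torque": the same for the moment, N m; "width": finger opening in m.
Only numpy, scipy, OpenCV 4.12 (cv2) and the standard library are available. Lean on these libraries where they do the work, as an engineer would, in place of code of your own. Each camera call takes 0.05 s, during which the arm holds its last target.

## Working session

There is one attempt and no reset: what is moved stays moved. The work goes in short steps, Python scripts to look and compute and a tool call to move; the robot and the scene stay as the last step left them, time stands still between calls to the robot, and variables do not carry over. Pictures are saved under pics/ and viewed, and the job is handed in when it is done.

Besides the shell and the picture viewer there is one more tool, called after "Call:" as name(argument=value, ...), one argument or row to a line, values as JSON. play_rows: Moves the arm, as the interface text tells. Its arguments: {"type":"object","properties":{"steps":{"type":"array"},"grip_force":{"type":"number"}},"required":["steps"]}

```bash
mkdir -p pics; ls; python3 - <<'E'
from workcell import env
import cv2
o=env.get_obs(); print(o)
for n in ["scene","top","wrist"]:
    im=env.grab_frame(n); cv2.imwrite(f"pics/{n}0.png",im)
    print(n,env.calibration(n))
E
```

```text
pics
{'time_s': 0.0, 'joint_positions': array([ 1.08363193e+00,  3.13439052e-01,  1.49845692e+00, -2.80346580e-05,
        1.33097104e+00, -2.23395481e-01]), 'dq': array([-1.62339310e-03, -3.51777248e-04,  3.73270560e-04,  1.02498932e-03,
        1.48390771e-05, -1.57597572e-03]), 'joint_efforts': array([-5.07636105e-04, -4.02216589e+01, -2.52272022e+01,  6.94259699e-02,
        3.52953735e-02, -1.29580540e-04]), 'ee_pos': array([0.1367747 , 0.50661169, 0.2381592 ]), 'tcp_rot': array([ 0.20611362,  1.56127938, -0.20800985]), 'force': array([ 0.15301752, -0.85698716,  0.49255034]), 'torque': array([ 0.03480784, -0.03605421,  0.01732427]), 'width': 0.08798505238634406}
scene {'fx': 385.51096112990257, 'fy': 385.51096112990257, 'cx': 289.25140998991924, 'cy': 210.18632850395525, 'camera_from_world': array([[-0.09214011,  0.99571369,  0.00802739,  0.09957521],
       [ 0.54913704,  0.057537  , -0.83374937, -0.26098836],
       [-0.83063753, -0.07241362, -0.55208474,  1.20711142],
       [ 0.        ,  0.        ,  0.        ,  1.        ]])}
top {'fx': 425.453412851985, 'fy': 425.453412851985, 'cx': 278.8678916688914, 'cy': 216.32497087326428, 'camera_from_world': array([[ 0.02521597, -0.9994118 , -0.0232425 , -0.05122785],
       [-0.99756953, -0.0236452 , -0.06554333,  0.56111891],
       [ 0.06495521,  0.02483875, -0.997579  ,  0.87487163],
       [ 0.        ,  0.        ,  0.        ,  1.        ]])}
wrist {'fx': 325.19226210127806, 'fy': 325.19226210127806, 'cx': 279.9442272497541, 'cy': 212.3672501695419, 'camera_from_world': array([[ 2.59220731e-01,  9.65818072e-01, -2.53123529e-04,
        -5.25768266e-01],
       [ 9.13729739e-01, -2.45155561e-01,  3.24031965e-01,
        -4.60199415e-02],
       [ 3.12893873e-01, -8.42270895e-02, -9.46046099e-01,
         3.90722275e-01],
       [ 0.00000000e+00,  0.00000000e+00,  0.00000000e+00,
         1.00000000e+00]])}
```

View pics/top0.png

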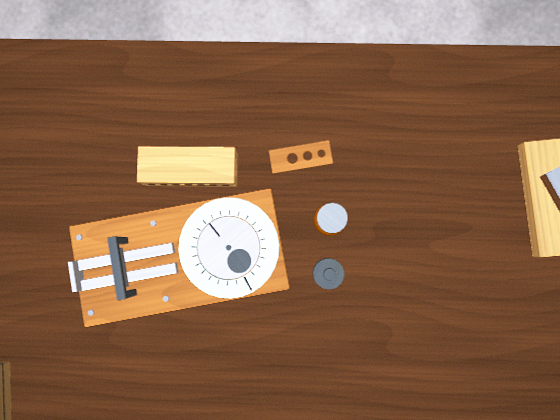

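View pics/scene0.png

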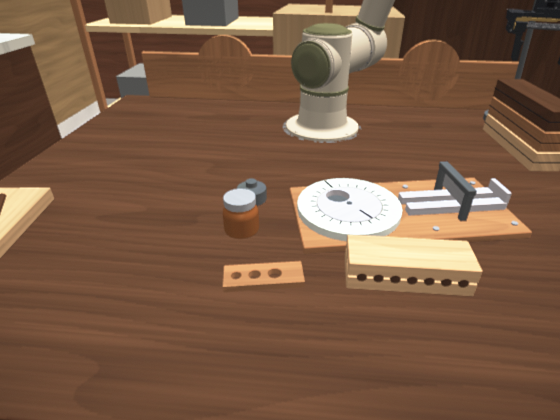

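View pics/wrist0.png

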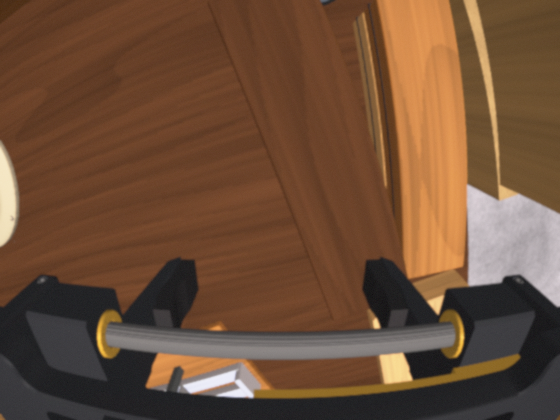

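```bash
cat > h.py <<'E'
import numpy as np, cv2
from workcell import env
def px2w(cal,u,v,z):
    T=cal["camera_from_world"];R=T[:3,:3];t=T[:3,3]
    c=-R.T@t; d=R.T@np.array([(u-cal["cx"])/cal["fx"],(v-cal["cy"])/cal["fy"],1])
    return c+d*(z-c[2])/d[2]
def w2px(cal,p):
    q=cal["camera_from_world"][:3,:3]@np.asarray(p)+cal["camera_from_world"][:3,3]
    return np.array([cal["fx"]*q[0]/q[2]+cal["cx"],cal["fy"]*q[1]/q[2]+cal["cy"]])
E
python3 - <<'E'
from h import *
im=cv2.imread("pics/top0.png"); cal=env.calibration("top")
cr=im[185:310,165:355]; cv2.imwrite("pics/z0.png",cv2.resize(cr,None,fx=4.2,fy=4.2,interpolation=cv2.INTER_CUBIC))
# ring outer: white blob
g=cv2.cvtColor(im,cv2.COLOR_BGR2HSV)
m=((g[...,1]<40)&(g[...,2]>190)).astype(np.uint8); 
m=m[185:310,170:290]
cs,_=cv2.findContours(m,cv2.RETR_EXTERNAL,cv2.CHAIN_APPROX_NONE)
c=max(cs,key=cv2.contourArea); c=cv2.convexHull(c); e=cv2.fitEllipse(c); print(e)
C=px2w(cal,e[0][0]+170,e[0][1]+185,.034); print("centre",C)
ax=px2w(cal,e[0][0]+170+e[1][0]/2,e[0][1]+185,.034); print("r",np.linalg.norm(ax-C))
for n,(u,v) in dict(hub=(228.5,247.5),pocket=(239,261),long_in=(244.5,276),long_out=(251.5,289.5),idx_in=(219.5,236),idx_out=(209.5,223)).items():
    p=px2w(cal,u,v,.034)-C; print(n,p[:2],np.linalg.norm(p),np.degrees(np.arctan2(p[1],p[0])))
for q in ["jig","dial_index","pocket","long_line","paste_jar","weight"]:
    for r in env.find_in("top",q)[:2]:
        u,v=r["location"]; p=px2w(cal,u,v,.034); d=p-C
        print(q,r["p"],u,v,p[:2],np.linalg.norm(d[:2]),np.degrees(np.arctan2(d[1],d[0])))
E
```

```text
((58.36778259277344, 62.5499382019043), (100.1801986694336, 100.88155364990234), 22.187881469726562)
centre [0.49437797 0.06430604 0.034     ]
r 0.10300730044445286
hub [ 0.00010926 -0.00026917] 0.0002905037597593916 -67.9063055756644
pocket [-0.02693518 -0.02276765] 0.035268541406372575 -139.79297294803925
long_in [-0.05715747 -0.03499723] 0.06702076194965464 -148.5210711941783
long_out [-0.08410763 -0.050138  ] 0.0979178866274825 -149.20010738754124
idx_in [0.02325778 0.01910546] 0.03009888541920893 39.40192453494317
idx_out [0.04956118 0.04075275] 0.06416460650779315 39.4294901199837
jig 0.6 152.9 259.7 [0.46546059 0.21940216] 0.15776888998194774 100.561424908668
dial_index 0.63 228.9 247.4 [0.49471312 0.06321908] 0.0011374514512541302 -72.8636339762653
pocket 0.86 227.7 246.0 [0.49752019 0.06578797] 0.0034741397701170767 25.249515886119568
long_line 0.88 230.9 277.4 [0.43362599 0.05709895] 0.06117797775904751 -173.23454828147158
paste_jar 0.69 328.3 217.2 [ 0.56175628 -0.13947974] 0.2146356899777187 -71.70440855480219
weight 0.64 330.7 273.4 [ 0.44721437 -0.14637495] 0.21589554177879425 -102.61834206149756
```

View pics/z0.png

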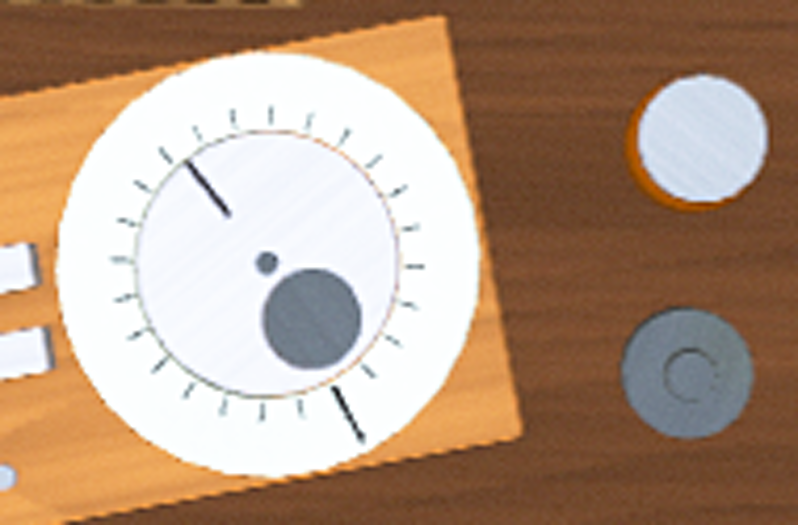

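```bash
cat >> h.py <<'E'
from scipy.spatial.transform import Rotation as Ro
def tool(p):
    o=env.get_obs(); R=Ro.from_rotvec(o["tcp_rot"]).as_matrix()
    return R.T@(np.asarray(p)-o["ee_pos"])/0.15
E
python3 - <<'E'
from h import *
print(Ro.from_rotvec(env.get_obs()["tcp_rot"]).as_matrix().round(3))
print(tool([.467,.0415,.238]), env.get_obs()["time_s"])
E
```

```text
[[-0.     0.261  0.965]
 [-0.     0.965 -0.261]
 [-1.    -0.    -0.   ]]
[ 0.00460676 -2.42107034  2.93349791] 0.45
```

Call:
play_rows(
  steps=[
    [[0,-0.22,0.27,0,0,0,-1],[0,-0.22,0.27,0,0,0,-1],[0,-0.22,0.27,0,0,0,-1],[0,-0.22,0.27,0,0,0,-1],[0,-0.22,0.27,0,0,0,-1],[0,-0.22,0.27,0,0,0,-1],[0,-0.22,0.27,0,0,0,-1],[0,-0.22,0.27,0,0,0,-1],[0,-0.22,0.27,0,0,0,-1],[0,-0.22,0.27,0,0,0,-1],[0,0,0,0,0,0,-1]],
  ],
)

```text
time_s: 1.82
ee_pos: [0.4512, 0.0692, 0.2395]
tcp_rot: [0.207, 1.557, -0.204]
force: [-0.6, 0.5, -0.2]
width: 0.0005
```

```bash
python3 - <<'E'
from h import *
print(tool([.4674,.0421,.10]))
cv2.imwrite("pics/w1.png",env.grab_frame("wrist"))
E
```

```text
[ 0.93037021 -0.14915101  0.14749153]
```

View pics/w1.png

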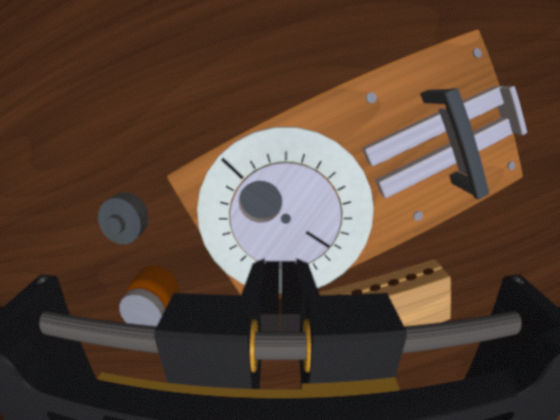

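Call:
play_rows(
  steps=[
    [[0.3,-0.15,0.15,0,0,0,-1],[0.3,0,0,0,0,0,-1],[0.3,0,0,0,0,0,-1],[0,0,0,0,0,0,-1]],
  ],
)

```text
time_s: 2.38
ee_pos: [0.4663, 0.0465, 0.1029]
tcp_rot: [0.203, 1.554, -0.198]
force: [-0.3, -0.1, 1.2]
width: 0.0006
```

```bash
cat >> h.py <<'E'
def wr2w(cal,u,v,z):
    T=cal["camera_from_world"];R=T[:3,:3];t=T[:3,3]
    x=(u-cal["cx"])/cal["fx"];y=(v-cal["cy"])/cal["fy"];r=np.hypot(x,y)
    d=R.T@np.array([x/r*np.sin(r),y/r*np.sin(r),np.cos(r)]); c=-R.T@t
    return c+d*(z-c[2])/d[2]
E
python3 - <<'E'
from h import *
o=env.get_obs();print(o["ee_pos"],o["tcp_rot"])
print(tool([.4674,.0421,.025]))
cv2.imwrite("pics/w2.png",env.grab_frame("wrist"))
E
```

```text
[0.46630303 0.046511   0.1029272 ] [ 0.20321509  1.55442991 -0.19825779]
[ 0.51948746 -0.02868543  0.01112124]
```

View pics/w2.png

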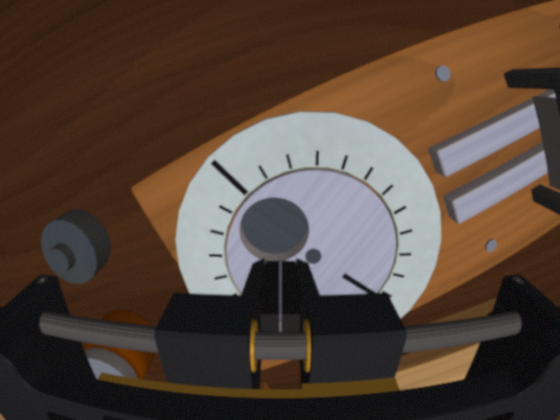

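```bash
python3 - <<'E'
from h import *
cal=env.calibration("wrist")
H=wr2w(cal,313,256,.034);print(H)
for n,(u,v) in dict(pocket=(275,227),lin=(245,192),lout=(214,163),idx=(345,276)).items():
    p=wr2w(cal,u,v,.034);d=p-H;print(n,p[:2],np.hypot(*d[:2]),np.degrees(np.arctan2(d[1],d[0])))
E
```

```text
[0.49912615 0.06508664 0.034     ]
pocket [0.46923114 0.04365171] 0.03678543079980236 -144.359211634581
lin [0.43874631 0.03022842] 0.06971958199427741 -150.0014857992395
lout [0.41339943 0.01535329] 0.0991084065111596 -149.88033905283862
idx [0.5231938  0.08573523] 0.031711455736430985 40.62759083680816
```

Call:
play_rows(
  steps=[
    [[0.2,-0.03,0.012,0,0,0,-1],[0.2,0,0,0,0,0,-1],[0.1,0,0,0,0,0,-1],[0,0,0,0,0,0,-1]],
  ],
)

```text
time_s: 2.92
ee_pos: [0.4741, 0.043, 0.0364]
tcp_rot: [0.2, 1.536, -0.195]
force: [0.4, -0.2, 0.2]
width: 0.0008
```

```bash
python3 - <<'E'
from h import *
o=env.get_obs();print(o["ee_pos"],o["force"])
C=np.array([.4955,.0645]);p=o["ee_pos"]; print(np.hypot(*(p[:2]-C)))
R=Ro.from_rotvec(o["tcp_rot"]).as_matrix();print(R.round(3))
prev=p
for a in list(range(220,395,12))+[391,398]:
    q=np.array([*(C+.035*np.array([np.cos(np.radians(a)),np.sin(np.radians(a))])),.025])
    print(a,q.round(4),(R.T@(q-prev)/.15).round(3));prev=q
E
```

```text
[0.47408168 0.04298193 0.03640734] [ 0.35175966 -0.15386803  0.24754035]
0.030360693605840473
[[ 0.026  0.25   0.968]
 [-0.     0.968 -0.25 ]
 [-1.     0.006  0.025]]
220 [0.4687 0.042  0.025 ] [ 0.075 -0.016 -0.035]
232 [0.474  0.0369 0.025 ] [ 0.001 -0.024  0.042]
244 [0.4802 0.033  0.025 ] [ 0.001 -0.015  0.046]
256 [0.487  0.0305 0.025 ] [ 0.001 -0.005  0.049]
268 [0.4943 0.0295 0.025 ] [0.001 0.005 0.048]
280 [0.5016 0.03   0.025 ] [0.001 0.015 0.046]
292 [0.5086 0.032  0.025 ] [0.001 0.025 0.042]
304 [0.5151 0.0355 0.025 ] [0.001 0.033 0.036]
316 [0.5207 0.0402 0.025 ] [0.001 0.04  0.028]
328 [0.5252 0.046  0.025 ] [0.001 0.045 0.019]
340 [0.5284 0.0525 0.025 ] [0.001 0.048 0.01 ]
352 [0.5302 0.0596 0.025 ] [ 0.     0.049 -0.   ]
364 [0.5304 0.0669 0.025 ] [ 0.     0.048 -0.011]
376 [0.5291 0.0741 0.025 ] [-0.     0.044 -0.02 ]
388 [0.5264 0.0809 0.025 ] [-0.     0.039 -0.029]
391 [0.5255 0.0825 0.025 ] [-0.     0.009 -0.008]
398 [0.5231 0.086  0.025 ] [-0.     0.019 -0.021]
```

Call:
play_rows(
  steps=[
    [[0,-0.01,-0.036,0,0.016,0,-1],[0.04,0,0,0,0,0,-1],[0.035,0,0,0,0,0,-1],[0,0,0,0,0,0,-1]],
  ],
)

```text
time_s: 3.42
ee_pos: [0.4697, 0.0429, 0.0272]
tcp_rot: [0.202, 1.558, -0.193]
force: [0.5, -0.3, 0.3]
width: 0.0006
```

Call:
play_rows(
  steps=[
    [[0.015,-0.024,0.042,0,0,0,-1],[0,-0.02,0.046,0,0,0,-1],[0,-0.01,0.049,0,0,0,-1],[0,0.005,0.048,0,0,0,-1],[0,0,0,0,0,0,-1]],
  ],
)

```text
time_s: 4.05
ee_pos: [0.4928, 0.0314, 0.0236]
tcp_rot: [0.208, 1.569, -0.189]
force: [-0.9, 0.4, 0.1]
width: 0.0008
```

```bash
python3 - <<'E'
from h import *
o=env.get_obs();print(o["ee_pos"],o["force"])
C=np.array([.4955,.0645]);p=o["ee_pos"][:2]-C; print(np.hypot(*p),np.degrees(np.arctan2(p[1],p[0])))
cv2.imwrite("pics/w3.png",env.grab_frame("wrist"))
E
```

```text
[0.49282386 0.03138269 0.02355204] [-0.91829001  0.36159674  0.11715265]
0.03322525589985278 -94.61991412973126
```

View pics/w3.png

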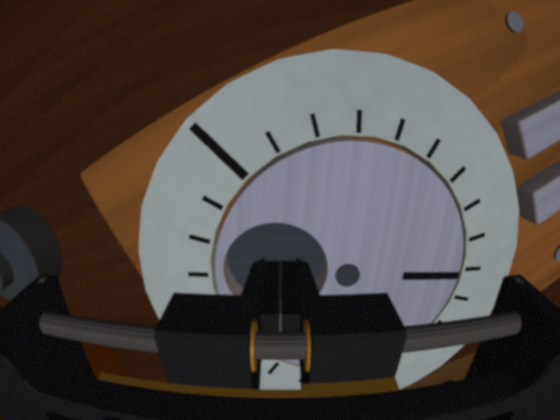

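Call:
play_rows(
  steps=[
    [[-0.01,0.01,0.046,0,0,0,-1],[0,0.015,0.045,0,0,0,-1],[-0.005,0.025,0.042,0,0,0,-1],[0,0.033,0.036,0,0,0,-1],[0,0.04,0.028,0,0,0,-1],[0,0,0,0,0,0,-1]],
  ],
)

```text
time_s: 4.85
ee_pos: [0.518, 0.043, 0.0231]
tcp_rot: [0.207, 1.595, -0.188]
force: [0.3, -0.3, -0.2]
width: 0.0005
```

```bash
cat > s.py <<'E'
from h import *
import sys
o=env.get_obs();print(o["ee_pos"],o["force"],o["time_s"])
C=np.array([.4955,.0645]);p=o["ee_pos"][:2]-C; print(np.hypot(*p),np.degrees(np.arctan2(p[1],p[0])))
print(Ro.from_rotvec(o["tcp_rot"]).as_matrix().round(3))
cv2.imwrite("pics/%s.png"%sys.argv[1],env.grab_frame("wrist"))
E
python3 s.py w4
```

```text
[0.51803718 0.04303052 0.0231257 ] [ 0.27134817 -0.33878041 -0.15248174] 4.85
0.031126561961451436 -43.61014324708871
[[-0.031  0.248  0.968]
 [ 0.016  0.969 -0.248]
 [-0.999  0.008 -0.034]]
```

View pics/w4.png

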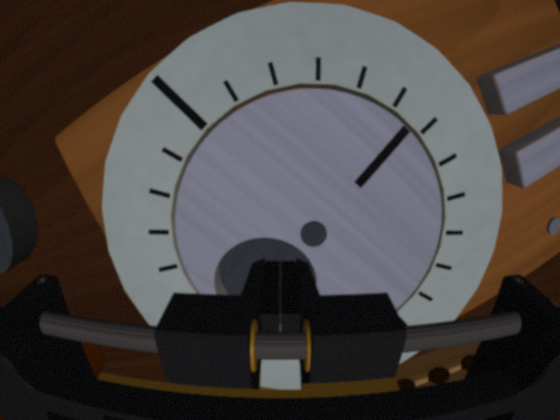

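```bash
python3 - <<'E'
from h import *
o=env.get_obs();p=o["ee_pos"];R=Ro.from_rotvec([0,0,0]).as_matrix();R=Ro.from_rotvec(o["tcp_rot"]).as_matrix()
C=np.array([.4955,.0645]);prev=p
for a in [-31,-19,-7,5,17,27,37]:
    q=np.array([*(C+.034*np.array([np.cos(np.radians(a)),np.sin(np.radians(a))])),p[2]])
    print(a,q.round(4),(R.T@(q-prev)/.15).round(3));prev=q
E
```

```text
-31 [0.5246 0.047  0.0231] [-0.001  0.037  0.036]
-19 [0.5276 0.0534 0.0231] [0.    0.047 0.009]
-7 [0.5292 0.0604 0.0231] [ 0.     0.047 -0.001]
5 [0.5294 0.0675 0.0231] [ 0.001  0.046 -0.011]
17 [0.528  0.0744 0.0231] [ 0.001  0.043 -0.02 ]
27 [0.5258 0.0799 0.0231] [ 0.001  0.032 -0.023]
37 [0.5227 0.085  0.0231] [ 0.001  0.027 -0.029]
```

Call:
play_rows(
  steps=[
    [[-0.01,0.037,0.036,0,-0.02,0,-1],[0,0.047,0.012,0,0,0,-1],[0,0.047,0.003,0,0,0,-1],[-0.005,0.046,-0.008,0,0,0,-1],[0,0.04,-0.018,0,0,0,-1],[0,0,0,0,0,0,-1]],
  ],
)

```text
time_s: 5.65
ee_pos: [0.5261, 0.0701, 0.0241]
tcp_rot: [0.197, 1.571, -0.196]
force: [0.4, 0.9, 0.8]
width: 0.0005
```

```bash
python3 s.py w5
```

```text
[0.52608208 0.07012686 0.02406706] [0.40322443 0.90096221 0.7923466 ] 5.65
0.031095418543679306 10.425368004008424
[[-0.009  0.248  0.969]
 [ 0.002  0.969 -0.248]
 [-1.    -0.    -0.009]]
```

View pics/w5.png

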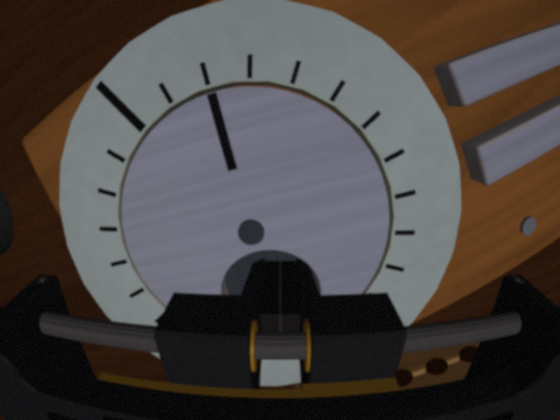

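```bash
cat > rect.py <<'E'
from h import *
import sys
def rect(cam,img,C=(.4955,.0645),S=3000,h=.11):
    cal=env.calibration(cam);n=int(2*h*S)
    yy,xx=np.mgrid[0:n,0:n]
    X=C[0]-h+xx/S; Y=C[1]+h-yy/S
    P=np.stack([X,Y,np.full_like(X,.034)],-1)@cal["camera_from_world"][:3,:3].T+cal["camera_from_world"][:3,3]
    if cam=="wrist":
        rr=np.hypot(P[...,0],P[...,1]);th=np.arctan2(rr,P[...,2]);k=th/np.maximum(rr,1e-9)
        u=cal["fx"]*k*P[...,0]+cal["cx"];v=cal["fy"]*k*P[...,1]+cal["cy"]
    else:
        u=cal["fx"]*P[...,0]/P[...,2]+cal["cx"];v=cal["fy"]*P[...,1]/P[...,2]+cal["cy"]
    return cv2.remap(img,u.astype(np.float32),v.astype(np.float32),cv2.INTER_CUBIC)
if __name__=="__main__":
    cam,name=sys.argv[1:3]
    im=env.grab_frame(cam) if len(sys.argv)<4 else cv2.imread(sys.argv[3])
    cv2.imwrite("pics/%s.png"%name,rect(cam,im,S=2700)[:590,:590])
E
python3 rect.py wrist r5 pics/w5.png
```

```text
(no output)
```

View pics/r5.png

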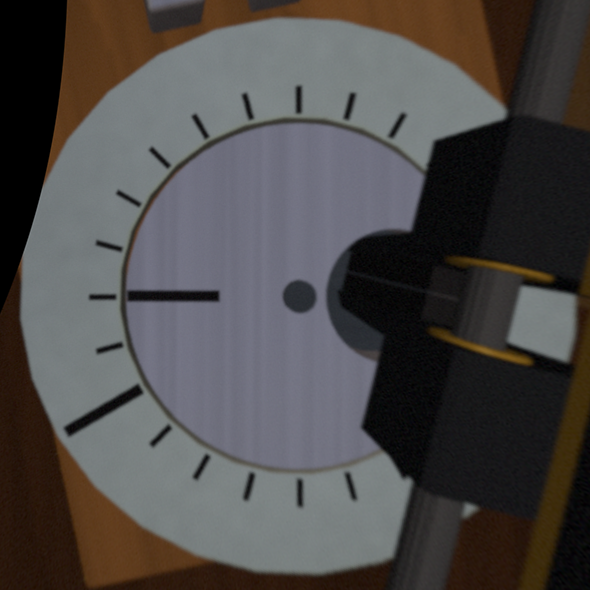

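```bash
python3 - <<'E'
from h import *
o=env.get_obs();p=o["ee_pos"];R=Ro.from_rotvec(o["tcp_rot"]).as_matrix()
C=np.array([.4955,.0645]);prev=p
for a in [19,28,36]:
    q=np.array([*(C+.0315*np.array([np.cos(np.radians(a)),np.sin(np.radians(a))])),p[2]])
    print(a,q.round(4),(R.T@(q-prev)/.15).round(3));prev=q
E
```

```text
19 [0.5253 0.0748 0.0241] [ 0.     0.029 -0.013]
28 [0.5233 0.0793 0.0241] [ 0.     0.026 -0.02 ]
36 [0.521  0.083  0.0241] [ 0.     0.02  -0.021]
```

Call:
play_rows(
  steps=[
    [[0,0.03,-0.012,0,0,0,-1],[0,0.027,-0.018,0,0,0,-1],[0,0.02,-0.02,0,0,0,-1],[0,0,0,0,0,0,-1]],
  ],
)

```text
time_s: 6.2
ee_pos: [0.5219, 0.0809, 0.0243]
tcp_rot: [0.194, 1.57, -0.199]
force: [-0.2, 0.4, -0.4]
width: 0.0005
```

```bash
python3 s.py w6; python3 rect.py wrist r6 pics/w6.png
```

```text
[0.52190194 0.08086428 0.02429612] [-0.22939637  0.42456487 -0.40478773] 6.2
0.031062063726981122 31.791194547610104
[[-0.009  0.248  0.969]
 [-0.002  0.969 -0.248]
 [-1.    -0.004 -0.008]]
```

View pics/r6.png

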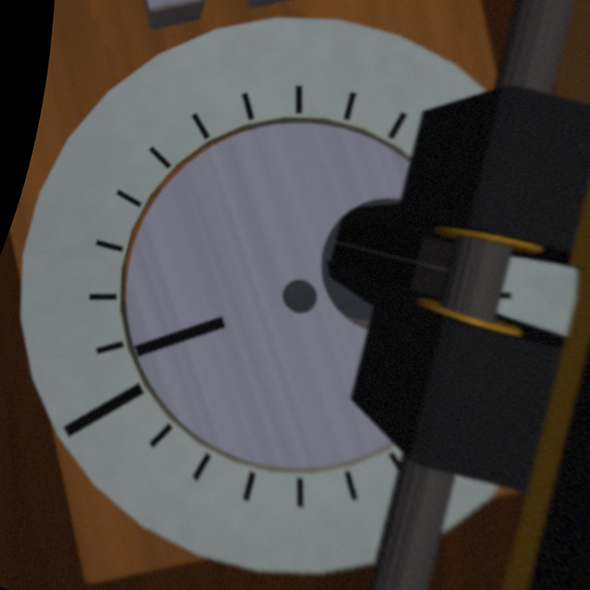

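Call:
play_rows(
  steps=[
    [[0,0.013,-0.016,0,0,0,-1],[0,0.012,-0.017,0,0,0,-1],[0,0,0,0,0,0,-1]],
  ],
)

```text
time_s: 6.62
ee_pos: [0.5183, 0.0847, 0.0245]
tcp_rot: [0.192, 1.569, -0.2]
force: [-0.3, -2.5, 0.3]
width: 0.0004
```

```bash
python3 s.py w7; python3 rect.py wrist r7 pics/w7.png
```

```text
[0.51832745 0.08466122 0.02445767] [-0.33554453 -2.52902812  0.25074989] 6.625
0.030455989852716386 41.45096103480343
[[-0.008  0.247  0.969]
 [-0.004  0.969 -0.247]
 [-1.    -0.006 -0.007]]
```

View pics/r7.png

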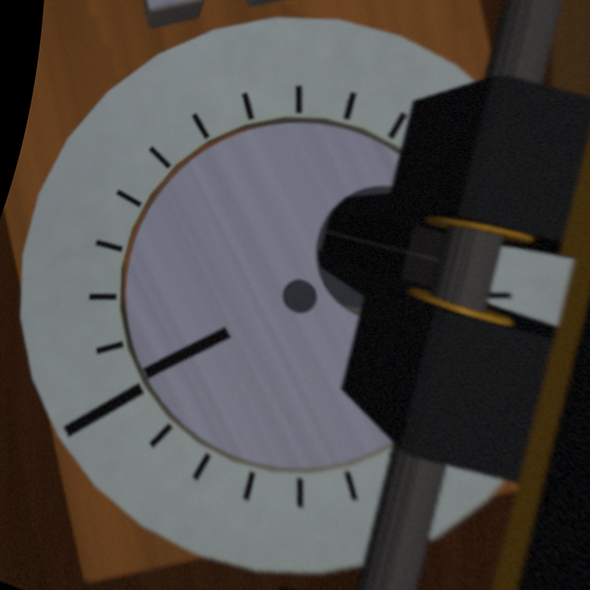

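Call:
play_rows(
  steps=[
    [[0,0.007,-0.011,0,0,0,-1],[0,0,0,0,0,0,-1]],
  ],
)

```text
time_s: 6.92
ee_pos: [0.5171, 0.0857, 0.0245]
tcp_rot: [0.192, 1.569, -0.201]
force: [-0.4, -3.0, -0.0]
width: 0.0005
```

```bash
python3 s.py w8; python3 rect.py wrist r8 pics/w8.png
```

```text
[0.51714317 0.08566385 0.0245049 ] [-0.38744155 -3.02373719 -0.00389932] 6.925
0.030271032475289533 44.35847063170867
[[-0.007  0.247  0.969]
 [-0.005  0.969 -0.247]
 [-1.    -0.007 -0.006]]
```

View pics/r8.png

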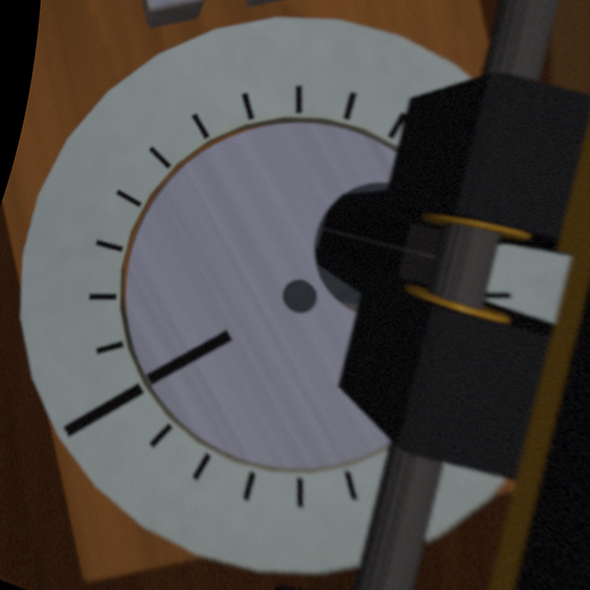

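Call:
play_rows(
  steps=[
    [[0,0.003,-0.004,0,0,0,-1],[0,0,0,0,0,0,-1]],
  ],
)

```text
time_s: 7.22
ee_pos: [0.5169, 0.086, 0.0246]
tcp_rot: [0.191, 1.568, -0.201]
force: [0.7, -4.4, 0.2]
width: 0.0003
```

```bash
python3 s.py w9; python3 rect.py wrist r9 pics/w9.png
```

```text
[0.51688295 0.08597393 0.02456816] [ 0.71562155 -4.40176845  0.19750831] 7.225
0.030304458350055744 45.12163698381659
[[-0.007  0.247  0.969]
 [-0.006  0.969 -0.247]
 [-1.    -0.007 -0.005]]
```

View pics/r9.png

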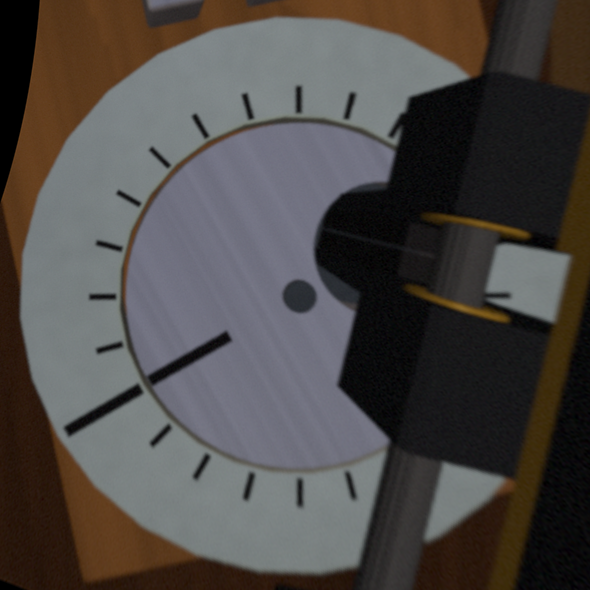

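Call:
play_rows(
  steps=[
    [[0,0.004,-0.006,0,0,0,-1],[0,-0.006,0.01,0,0,0,-1],[0,-0.01,0.014,0,0,0,-1],[0,0,0,0,0,0,-1]],
  ],
)

```text
time_s: 7.78
ee_pos: [0.5191, 0.0841, 0.0245]
tcp_rot: [0.192, 1.568, -0.201]
force: [-0.6, -0.2, -0.1]
width: 0.0005
```

```bash
python3 s.py w10; python3 rect.py wrist r10 pics/w10.png
```

```text
[0.51913428 0.08412811 0.02450749] [-0.61716245 -0.19246605 -0.129704  ] 7.775
0.03072200631018861 39.70940812024741
[[-0.007  0.248  0.969]
 [-0.004  0.969 -0.248]
 [-1.    -0.006 -0.006]]
```

View pics/r10.png

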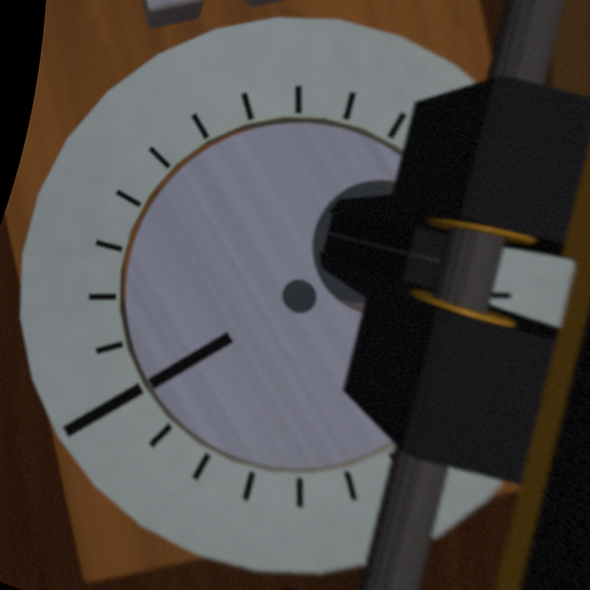

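Call:
play_rows(
  steps=[
    [[-0.1,0,0,0,0,0,-1],[-0.2,0,0,0,0,0,-1],[-0.3,0,0,0,0,0,-1],[-0.3,0,0,0,0,0,-1],[-0.3,0,0,0,0,0,-1],[0,0,-0.3,0,0,0,-1],[0,0,-0.2,0,0,0,-1],[0,0,0,0,0,0,-1]],
  ],
)

```text
time_s: 8.82
ee_pos: [0.4459, 0.1047, 0.2186]
tcp_rot: [0.194, 1.56, -0.199]
force: [-0.3, 0.6, 0.1]
width: 0.0004
```

```bash
python3 s.py w11; python3 - <<'E'
from rect import *
im=cv2.imread("pics/w11.png"); r=rect("wrist",im,S=2700)[:590,:590]; cv2.imwrite("pics/r11.png",r)
g=cv2.cvtColor(r,cv2.COLOR_BGR2GRAY)
m=(g<75).astype(np.uint8); n,l,s,c=cv2.connectedComponentsWithStats(m)
for i in range(1,n):
    if 150<s[i,4]<3000:
        ys,xs=np.where(l==i);mu,ev=cv2.PCACompute(np.c_[xs,ys].astype(np.float32),None)
        pr=(np.c_[xs,ys]-mu)@ev[0]; e=[mu[0]+ev[0]*pr.min(),mu[0]+ev[0]*pr.max()]
        print(s[i,4],mu.round(1),np.degrees(np.arctan2(-ev[0,1],ev[0,0])).round(2),(pr.max()-pr.min())/2.7,np.round(e,1).tolist())
E
```

```text
[0.44586386 0.10473144 0.21863108] [-0.27536055  0.62950929  0.0563894 ] 8.825
0.06389300320590612 140.97429291880258
[[ 0.001  0.247  0.969]
 [-0.003  0.969 -0.247]
 [-1.    -0.003  0.002]]
484 [[192.8 360.2]] 30.67 31.567691719090494 [[156.0, 382.0], [229.3, 338.6]]
345 [[105. 410.]] 30.16 28.84678973091973 [[72.5, 428.9], [139.9, 389.8]]
```

View pics/r11.png

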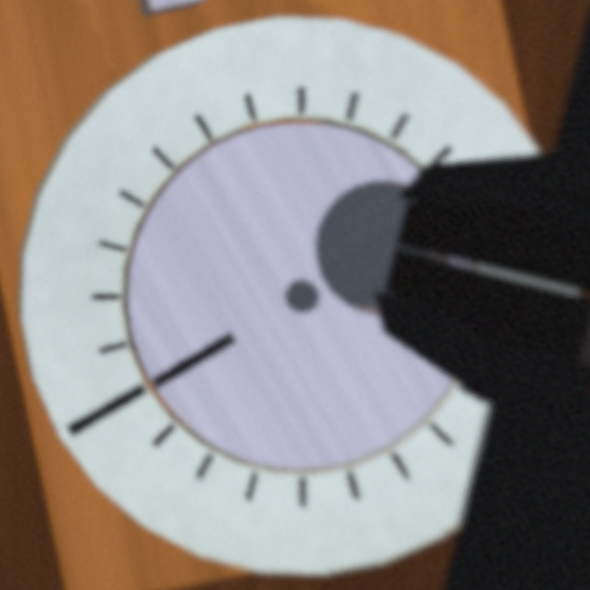

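```bash
python3 - <<'E'
from h import *
cv2.imwrite("pics/t9.png",env.grab_frame("scene")); o=env.get_obs(); print(o["dq"].round(3),o["force"])
E
```

```text
[-0.007  0.027 -0.009  0.001 -0.005 -0.002] [ 0.83419678  0.04845739 -1.02728565]
```

View pics/t9.png

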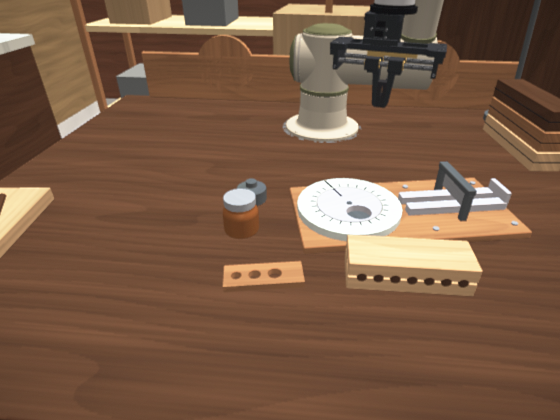

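```bash
python3 -c "
from workcell import env
print(env.close_job())"
```

```text
the job is handed in; nothing more can be done
None
```

I put the closed fingers into the finger pocket and pushed the dial about 172° anticlockwise, until the index bar met the long line. I then backed the fingers off the pocket wall, lifted the hand clear and handed the job in at about 9 s.

- **Alignment:** in the last wrist picture, corrected to a flat top view, the bar and the line differ by about 0.5°, with their lines offset by about 0.5 mm. That is well inside the 3.5 mm limit.
- **Hand clear:** the hand is about 0.22 m above the bench, and the wrist force is close to zero.
- **Bystanders:** in the last scene picture the jar, mould, gauge and weight look the same as at the start. I compared them by eye and did not measure them.
- **Disagreements:** the top and wrist cameras put the dial's centre about 5 mm apart. The trained finder's points for the pocket, index bar and long line were well off, so I measured those in the pictures instead.

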